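Shim the coin photography stage level

ROBOT

A 6-joint arm with a two-finger parallel gripper is mounted at the origin on the work surface. World frame = base frame: x ahead of the robot, y to its left, z up, the work surface at z = 0. Lengths are in m, angles in rad, forces in N, time in s.
With the tool pointing down it reaches from about 0.325 to 0.775 m from the base axis. Payload 9.3 kg.
Tool frame: the origin (TCP) lies on the centre line of the jaws, within the pads' length; the fingertips stand nose_length ahead of it and the grasp point (between the pads) lies 11 mm behind it (nose_length is the distance from the TCP to the fingertips, in m); z points along the fingers, y is the direction in which the jaws open and shut (so a half turn about z gives the same grasp; the last joint's range is limited). The gripper opens to 85 mm and grips with 20 to 120 N. Pads are 22 mm wide; open, the fingers measure 114 mm over their backs; the gripper's body (76 mm by 85 mm) begins 54 mm behind the grasp point. The pads swing forward as they close: fully open they stand 13 mm farther back than shut.
Start: joints at [-1.466, 0.259, 0.021, 1.334, 0, 1.418], TCP at [0.14, -0.532, 0.239] pointing down, gripper open.
Joint ranges: [-3.04, 3.04], [-0.91, 1.82], [-1.04, 1.36], [-1.92, 1.95], [-1.52, 1.45], [-3.14, 3.14]. Speed limits (rad/s): [2.22, 2.22, 2.79, 3.14, 3.14, 3.14].

INTERFACE

Orientations are given as a 3x3 rotation matrix whose columns are the frame's x, y, z axes.
In Python, from station import read_state, snapshot, job_done, regions_of, pinpoint, nose_length gives the robot as it stands. The module is installed in compiled form; this text tells all that it offers.
- The arm moves only by the tool arm_command, never from a script. Its argument "targets" is one flat list of numbers, 4 for each row, row after row: the shift along the world's x, y, z in mm, then the turn about the world's z in rad. A call has 1 to 20 rows; each row shifts and turns the commanded pose from where the row before left it; what a row does not reach is not made up. A row lasts 1/12 s, in which the tool goes at most 41.7 mm and 7.16 degrees, less where a joint would pass 70% of its speed; a pose out of reach is approached as far as the arm can. A call with a gripper value outside its range is refused whole. "claw" is the gripper command: -1 is shut, 1 is fully open, values between are in proportion, set as the call begins (left out, the last holds). The fingers move at their own pace and stop on an object; the grip force is fixed at half the most. Time passes only in rows, so rows that do not move let the fingers close. It gives the time, the measured TCP pose, the force and the opening at its end, in the units of the state.
- read_state(): the state, without advancing time (a new reading comes with each control period).
- snapshot(name): name is "scene" or "top" or "wrist"; returns a dict with "img" (420x560x3 uint8, blue, green, red), "camera_matrix" (3x3 intrinsics, pixels), "world_to_cam" (4x4, takes a point from world to camera coordinates); the wrist camera has in their place "hand_eye" (4x4, takes a point from camera to tool coordinates, whose origin is the TCP and whose axes are the flange's). Camera axes: x right, y up, looking along -z (the intrinsics and any distortion apply to the point x, -y, -z); pixel columns grow to the right and rows downward; lengths in m; the calibration is good to about 2 mm. A picture is of the moment at which its call begins: read the wrist's pose just before it. There is no depth.
- job_done(): hands the job in, once; it reports no verdict.
Trained networks look in a picture, given as the dict that the camera call returned (one of the last four; its "shot" number tells which), for a name from the list of things; names that differ only in an ending like _2 or _b are one class to them, and where a whole thing is asked for, a point or a joint stands for the part that bears it (a point fixed in the world has none). Each returns a list of dicts, best first, with "score" (0 to 1); they miss things now and then, are a little off and sometimes report something else, mostly with a low value. They report only what shows in the picture. A call takes as long as a camera call. They do not tell look-alikes from the thing itself.
- regions_of(picture, label): "pixels" (420x560 bool, what is visible of it).
- pinpoint(picture, label): "at" ([x, y, z] in m, in world coordinates, good to about 4 mm: a listed point, or the origin of a listed thing).
The state is a dict: "time_s": time; "joint_positions": joint angles; "qd": joint speeds; "joint_efforts": joint torques, N m; "ee_pos": TCP position; "ee_rot": TCP orientation; "force": force on the tool from outside, world axes, zero at the start; "moment": the same for the moment, N m; "grip_width": finger opening in m.
Only numpy, scipy, OpenCV 4.12 (cv2) and the standard library are available. Lean on these libraries where they do the work, as an engineer would, in place of code of your own. Each camera call takes 0.05 s, during which the arm holds its last target. There are 200 camera calls.

TASK

The three-footed stage for photographing coins stands low at its narrow corner, where a foot has lost its rubber, and the spirit level on it reads off. Take the tapered shim (not a flat packer) out of the tray, lay it on the bench in front of that corner under the lamp, and push it thin end first under the stage until the bubble stands centred between the two lines of the vial; leave it there, the level still lying on the stage. Do not knock the lamp, shove the stage or the level out of place, or push the pot, the loupe or the brush aside.

Things in the scene. Friction and masses are not known exactly. Their poses are not given: they have to be found in the camera images.
- stage: Photography stage, a loose matt-black plate of 2.2 kg, 20 mm thick, 240 mm long (x), 100 mm wide at its narrow front end (x = -140 mm), 240 mm at the back edge (x = +100 mm). Origin on the centre line in the plane of its underside; x to the wide back, z normal to the plate. Rubber feet 16 mm high at x = +80, y = +-95 mm. Starts tilted 2.8 degrees, narrow end low. Coin and scale bar on it are fixed.
- stage_corner (a point): Middle of the lower front edge of the narrow, low end, where the shim goes in; axes as the stage. Starts 6 mm above the bench, 16 mm when level; lifting it turns the stage about its rear feet. About 10 N rest on it; pushing the shim in takes 10 to 20 N and hardly slides the stage.
- level: Aluminium spirit level lying loose on the stage along its x, 160 x 24 x 30 mm, the vial on top to 43 mm. Origin at the centre of its underside, x along it towards the stage's wide back.
- bubble (a joint): The bubble's angle (rad) along its curved vial = the level's slope; positive: bubble towards the level's +x, the stage's narrow end is low. Stops at +-0.0436, starts at +0.0436. 1 degree is 8 mm on the vial; the bubble is 19 mm long, the two black lines 27 mm apart: centred within +-0.0087 rad (4 mm). Settles in about 0.5 s.
- lamp: Raking-light lamp fixed to the bench. Origin on the bench under the stage's origin, yaw as the stage's (within 0.05). Its bar, 32 x 180 x 20 mm (x, y, z), hangs across the low end's front at x = -201 to -169, y = -90 to +90, z = 159 to 179 mm. A 13 mm gooseneck goes from the bar at y = -45 up to z = 247 mm and over the stage's y < 0 side to a post at x = +50, y = -185 mm (foot radius 42 mm).
- lamp_bar (a point): Centre of the underside of the lamp's bar, 161 mm above the bench: the shim ends below it, so there is no room there for an upright hand; lean the hand back from the stage.
- shim: Tapered shim, a wooden wedge 100 mm long (x), 24 mm wide (y), 23 mm high at the heel (x = -50 mm), 3 mm at the thin end (x = +50 mm), slope 1 in 5; 25 g. Origin at the centre of its flat underside; starts flat in the tray.
- shim_tip (a point): Middle of the lower edge of the shim's thin end; axes as the shim. The slope meets the stage's edge with the tip about 15 mm under it; level comes at about 65 mm. Each mm of push turns the stage 0.0009 rad. Friction holds the shim where it is left.
- shim_heel (a point): Centre of the shim's heel face (the thick end), 11.5 mm above its underside.
- tray: Fixed grey plastic tray of packing pieces, outside 165 x 195 x 32 mm, walls and floor 4 mm. Origin at the centre of its underside. Stands on the robot's left or right.
- packer_thick: Loose flat wooden packer 84 x 30 x 15 mm in the tray, same thickness all along; origin at the centre of its underside, x along it.
- packer_thin: Loose flat wooden packer 70 x 32 x 7 mm in the tray; origin at the centre of its underside, x along it. The shim and the two packers lie side by side about 54 mm apart, in any order.
- offcut_a: Loose dowel offcut in the tray, 17 mm thick, 16 mm high, standing; origin at the centre of its underside.
- offcut_b: A second such dowel offcut.
- coin_tray: Fixed wooden tray heaped with coins, 165 x 185 mm, up to 50 mm high, on the side where the packing tray is not. Origin at the centre of its underside.
- pot: Loose white lidded specimen pot, 41 mm across, 46 mm high, standing beside the stage's low end on its y > 0 side. Origin at the centre of its underside.
- loupe: Loose black loupe, 52 mm across, 46 mm high, standing at the side of the stage. Origin at the centre of its underside.
- brush: Loose artist's brush 190 mm long, up to 17 mm thick, lying on the bench at the other side of the stage; origin near its middle, x along it.
- stud (a point): Foot end of the bare stud (12 mm thick, 10 mm long) on which the low end rests, 90 mm behind the front edge, on the centre line under the stage; its rubber is lost.
Not all that is in view belongs to the job. Leave any blue or red look-alike of the shim alone.

How it is judged:
On the way, in this order (a step that is already met when the one before it is completed fails the run):
1. the shim has been lifted clear of the tray (height (world z) of shim above 0.055 m), for 0.1 s.
2. the shim's thin end is under the stage's low front edge (x of shim_tip in the frame of stage between -0.13 and 0 m and y of shim_tip in the frame of stage between -0.06 and 0.06 m and height (world z) of shim below 0.008 m), for 0.1 s.
At the end, for the whole second after the job is handed in: Bubble centred between the lines (within 0.0087 rad, 4 mm on the vial), stage level within 0.015 rad; shim flat on the bench, thin end 10 mm or more under the stage and bearing on it (over 1.5 N); level still on the stage; all at rest (value of joint bubble between -0.0087 and 0.0087 rad and angle between stage's own z axis and vertical below 0.015 rad and contact force between shim and stage above 1.5 N and height (world z) of shim below 0.004 m and angle between shim's own z axis and vertical below 0.08 rad and x of shim_tip in the frame of stage above -0.13 m and z of level in the frame of stage between 0.016 and 0.025 m and linear speed of each of shim, stage below 0.005 m/s); the robot touches nothing.
It fails at once if the lamp is knocked (over 3 N) (contact force between lamp and anything else above 3 N).
It fails at once if the stage is shoved more than 25 mm out of place (distance of stage from where it was at the start of the episode above 0.025 m).
It fails at once if the level is shifted more than 30 mm (distance of level from where it was at the start of the episode above 0.03 m).
It fails at once if the pot, the loupe or the brush is pushed more than 20 mm aside (distance of any of pot, loupe, brush from where it was at the start of the episode above 0.02 m).
It also fails if it takes over 67 s, if anything falls off the work surface, if the arm or the gripper's body presses on something with over 40 N, if the wrist force passes 120 N, or if a joint passes its speed limit or range.

## Working session

There is one attempt and no reset: what is moved stays moved. The work goes in short steps, Python scripts to look and compute and a tool call to move; the robot and the scene stay as the last step left them, time stands still between calls to the robot, and variables do not carry over. Pictures are saved under pics/ and viewed, about 8 in all and at most 12, crops included, and the job is handed in when it is done.

Besides the shell and the picture viewer there is one more tool, called after "Call:" by a JSON object that holds its "method" and its "body". arm_command: Moves the arm, as the interface text tells. Its arguments: {"type":"object","properties":{"targets":{"type":"array"},"claw":{"type":"number"}},"required":["targets"]}

```bash
mkdir -p pics
cat > h.py <<'E'
import numpy as np, cv2
from station import *
def proj(s,P):
    P=np.atleast_2d(P); c=(s["world_to_cam"]@np.c_[P,np.ones(len(P))].T)[:3]
    c=s["camera_matrix"]@np.array([c[0],-c[1],-c[2]]); return (c[:2]/c[2]).T
def ray(s,uv,z):
    T=np.linalg.inv(s["world_to_cam"]); uv=np.atleast_2d(uv)
    d=np.linalg.inv(s["camera_matrix"])@np.c_[uv,np.ones(len(uv))].T
    d=T[:3,:3]@np.array([d[0],-d[1],-d[2]]); o=T[:3,3]
    return (o[:,None]+d*((z-o[2])/d[2])).T
def wpic():
    st=read_state(); s=snapshot("wrist")
    T=np.eye(4); T[:3,:3]=st["ee_rot"]; T[:3,3]=st["ee_pos"]
    s["world_to_cam"]=np.linalg.inv(T@s["hand_eye"]); return s
def box(s,lab,z,i=0):
    r=regions_of(s,lab)
    if not r: return None
    ys,xs=np.nonzero(r[i]["pixels"]); p=ray(s,np.c_[xs,ys],z)[:,:2]*1000
    (c,wh,a)=cv2.minAreaRect(p.astype(np.float32)); return r[i]["score"],np.round(c,1),np.round(wh,1),round(a,1)
E
python3 - <<'E'
from h import *
st=read_state(); print(st["ee_pos"],st["ee_rot"].round(3) if hasattr(st["ee_rot"],'round') else st["ee_rot"],st["grip_width"],nose_length() if callable(nose_length) else nose_length)
np.set_printoptions(precision=3,suppress=True)
for n in("top","scene"):
    s=snapshot(n); cv2.imwrite(f"pics/{n}0.png",s["img"])
    for l in("stage","stage_corner","level","lamp","lamp_bar","shim","shim_tip","shim_heel","tray","packer_thick","packer_thin","pot","loupe","brush","coin_tray"):
        print(n,l,[(np.array(r["at"]).round(3),round(r["score"],2)) for r in pinpoint(s,l)][:3])
    for l,z in(("shim",.012),("packer_thick",.019),("packer_thin",.011),("stage",.03),("level",.06)): print(l,box(s,l,z))
E
```

```text
[ 0.14019    -0.53157574  0.23866587] [[ 0.967  0.255 -0.   ]
 [ 0.255 -0.967  0.001]
 [ 0.    -0.001 -1.   ]] 0.08532763297054254 0.008
top stage [(array([0.607, 0.082, 0.012]), 0.78)]
top stage_corner [(array([0.603, 0.079, 0.014]), 0.74), (array([ 0.614, -0.054,  0.005]), 0.6)]
top level [(array([0.64 , 0.095, 0.032]), 0.59), (array([ 0.516, -0.084, -0.001]), 0.37)]
top lamp [(array([ 0.493, -0.378,  0.005]), 0.53)]
top lamp_bar [(array([ 0.624, -0.104,  0.162]), 0.79), (array([ 0.615, -0.058,  0.006]), 0.16)]
top shim [(array([ 0.484, -0.428,  0.003]), 0.79), (array([ 0.28 , -0.374,  0.002]), 0.62), (array([ 0.426, -0.589,  0.006]), 0.6)]
top shim_tip [(array([ 0.401, -0.548, -0.   ]), 0.8), (array([ 0.258, -0.332,  0.001]), 0.8), (array([ 0.531, -0.436,  0.002]), 0.56)]
top shim_heel [(array([ 0.309, -0.42 ,  0.012]), 0.88), (array([ 0.434, -0.425,  0.015]), 0.86)]
top tray [(array([ 0.483, -0.377,  0.001]), 0.91), (array([ 0.687, -0.368, -0.001]), 0.67)]
top packer_thick [(array([ 0.496, -0.322,  0.004]), 0.78)]
top packer_thin [(array([ 0.493, -0.378,  0.006]), 0.69)]
top pot 
[... 1316 characters left out ...]
0.63 ,  0.011]), 0.63), (array([ 0.308, -0.421,  0.009]), 0.55)]
scene tray [(array([ 0.488, -0.375,  0.002]), 0.62)]
scene packer_thick []
scene packer_thin [(array([ 0.49 , -0.375,  0.004]), 0.6)]
scene pot [(array([ 0.515, -0.08 ,  0.002]), 0.7)]
scene loupe [(array([ 0.693, -0.368,  0.   ]), 0.79)]
scene brush [(array([ 0.703,  0.358, -0.001]), 0.51)]
scene coin_tray [(array([ 0.618, -0.055,  0.004]), 0.38)]
shim (0.84, array([ 471.1, -430.2]), array([ 35.8, 118.4]), 76.7)
packer_thick (0.51, array([ 502.8, -327.5]), array([ 42.7, 103.3]), 84.7)
packer_thin (0.5, array([ 497.9, -379.3]), array([32.6, 75. ]), 79.3)
stage (0.67, array([622.2,  55.1]), array([206.7, 284.8]), 3.5)
level None
```

View pics/top0.png

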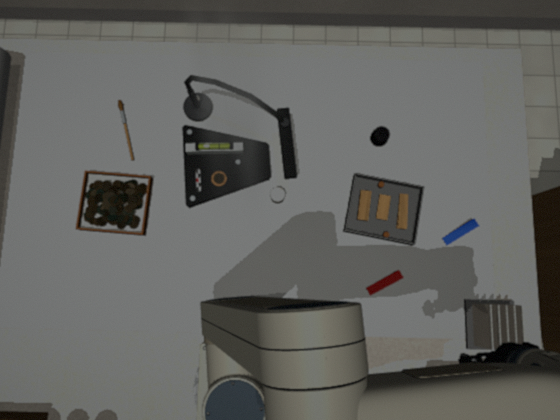

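View pics/scene0.png

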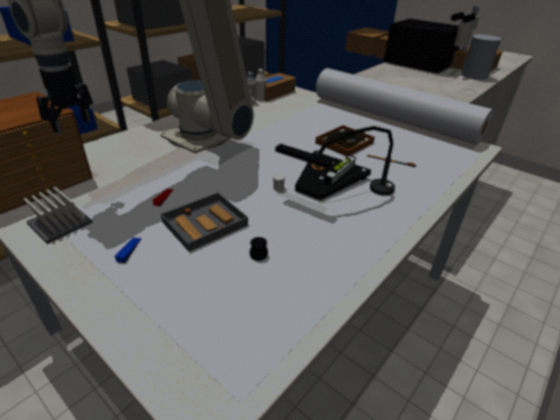

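Run:
```python
from h import *
np.set_printoptions(precision=3,suppress=True)
s=wpic(); print(s["hand_eye"]); cv2.imwrite("pics/w0.png",s["img"])
s=snapshot("scene"); c=s["img"][0:160,0:270]; 
c=cv2.convertScaleAbs(cv2.resize(c,None,fx=2.9,fy=2.9,interpolation=cv2.INTER_CUBIC),alpha=1.8,beta=20)
p=read_state()["ee_pos"]
for dz in (0,.065,.1,.144,.164,.2,.25):
    u=proj(s,p+[0,0,dz])[0]*2.9; cv2.circle(c,tuple(int(v) for v in u),4,(0,0,255),-1)
    print(dz,u, proj(s,[p+[0,.05,dz],p+[.05,0,dz]])*2.9)
cv2.imwrite("pics/hand.png",c)
```

```text
[[ 0.     0.948  0.32   0.082]
 [ 1.    -0.001  0.     0.001]
 [ 0.001  0.32  -0.948 -0.134]
 [ 0.     0.     0.     1.   ]]
0 [211.883 374.612] [[261.785 359.799]
 [237.177 389.941]]
0.065 [191.99  308.972] [[244.267 295.558]
 [217.721 323.158]]
0.1 [180.658 271.578] [[234.304 259.022]
 [206.621 285.058]]
0.144 [165.742 222.36 ] [[221.208 210.999]
 [191.993 234.847]]
0.164 [158.701 199.126] [[215.033 188.355]
 [185.081 211.119]]
0.2 [145.59  155.863] [[203.547 146.236]
 [172.197 166.897]]
0.25 [126.386  92.494] [[186.752  84.647]
 [153.297 102.023]]
```

View pics/hand.png

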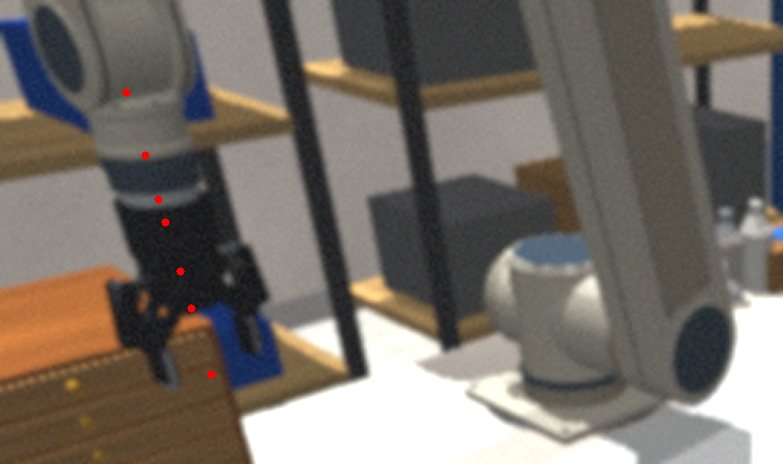

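Call:
{"method": "arm_command", "body": {"targets": [15,5,-3,0.12,15,5,-3,0.12,15,5,-3,0.12,15,5,-3,0.12,15,5,-3,0.12,15,5,-3,0.12,15,5,-3,0.12,15,5,-3,0.12,15,5,-3,0.12,15,5,-3,0.12,15,5,-3,0.12,15,5,-3,0.12,15,5,-3,0.12,15,5,-3,0.12,15,5,-3,0.12,15,5,-3,0.12,15,5,-3,0.12,15,5,-3,0.12,15,5,-3,0.12,15,5,-3,0.12], "claw": 0.0}}

```text
time_s: 3.87
ee_pos: [0.441, -0.4316, 0.1791]
ee_rot: [[-0.888, 0.46, -0.0], [0.46, 0.888, -0.0], [-0.0, -0.0, -1.0]]
force: [-0.8, 0.3, -0.5]
grip_width: 0.0426
```

Call:
{"method": "arm_command", "body": {"targets": [4,1,-8,0.12,4,1,-8,0.12,4,1,-8,0.12,0,0,0,0.005,0,0,0,0,0,0,0,0]}}

```text
time_s: 4.37
ee_pos: [0.4521, -0.429, 0.1557]
ee_rot: [[-0.992, 0.122, 0.0], [0.122, 0.992, -0.0], [-0.0, -0.0, -1.0]]
force: [-0.5, -0.1, 0.3]
grip_width: 0.0426
```

Run:
```python
from h import *
np.set_printoptions(precision=3,suppress=True)
st=read_state(); R=np.array(st["ee_rot"]); print(st["ee_pos"],np.degrees(np.arctan2(R[1,0],R[0,0])),st["grip_width"],st["joint_positions"])
s=wpic(); cv2.imwrite("pics/w1.png",s["img"])
for l in("shim","shim_tip","shim_heel","packer_thick","packer_thin","tray"): print(l,[(np.array(r["at"]).round(3),round(r["score"],2)) for r in pinpoint(s,l)][:3])
for l,z in(("shim",.012),("packer_thick",.019),("packer_thin",.011)): print(l,box(s,l,z))
```

```text
[ 0.452 -0.429  0.156] 172.96737231654186 0.04257800344314166 [-0.894  0.415  0.041  1.196 -0.    -0.771]
shim [(array([ 0.481, -0.432,  0.003]), 0.83), (array([ 0.431, -0.59 ,  0.001]), 0.72), (array([ 0.418, -0.378,  0.003]), 0.63)]
shim_tip [(array([ 0.535, -0.434,  0.002]), 0.77), (array([ 0.398, -0.549, -0.003]), 0.73)]
shim_heel [(array([ 0.312, -0.422,  0.012]), 0.87), (array([ 0.433, -0.425,  0.019]), 0.74), (array([ 0.457, -0.631,  0.012]), 0.6)]
packer_thick [(array([ 0.493, -0.326,  0.003]), 0.93)]
packer_thin [(array([ 0.492, -0.377,  0.006]), 0.86)]
tray [(array([ 0.494, -0.373,  0.011]), 0.31)]
shim (0.97, array([ 481.5, -431.7]), array([26.4, 97.9]), 82.8)
packer_thick (0.94, array([ 493.6, -326.7]), array([35.8, 87.1]), 83.0)
packer_thin (0.67, array([ 492.5, -378.8]), array([33.4, 71.5]), 81.0)
```

View pics/w1.png

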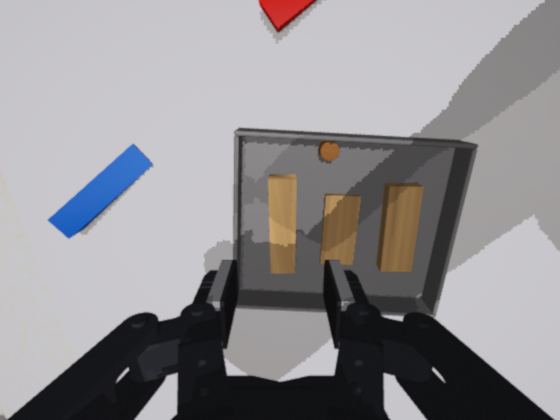

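Call:
{"method": "arm_command", "body": {"targets": [0,0.5,-20,0,0,0.5,-20,0,0,0,-20,0,0,0,-20,0,0,0,-20,0,0,0,-20,0,0,0,-12,0,0,0,-7,0,0,0,0,0,0,0,0,0]}}

```text
time_s: 5.7
ee_pos: [0.4523, -0.4279, 0.0165]
ee_rot: [[-0.993, 0.119, 0.0], [0.119, 0.993, -0.0], [-0.0, -0.0, -1.0]]
force: [0.3, 0.3, 0.7]
grip_width: 0.0431
```

Call:
{"method": "arm_command", "body": {"targets": [0,0,0,0,0,0,0,0,0,0,0,0,0,0,0,0,0,0,0,0,0,0,0,0], "claw": -1}}

```text
time_s: 6.2
ee_pos: [0.4527, -0.4284, 0.0176]
ee_rot: [[-0.993, 0.119, 0.002], [0.119, 0.993, -0.002], [-0.002, -0.002, -1.0]]
force: [-0.3, 1.0, 6.7]
grip_width: 0.022
```

Call:
{"method": "arm_command", "body": {"targets": [0,0,10,0,0,0,20,0,0,0,30,0,0,0,30,0,0,0,30,0,0,0,0,0]}}

```text
time_s: 6.7
ee_pos: [0.4538, -0.4296, 0.1434]
ee_rot: [[-0.993, 0.118, 0.006], [0.118, 0.993, -0.007], [-0.007, -0.007, -1.0]]
force: [-0.1, -0.1, 0.1]
grip_width: 0.0222
```

Run:
```python
from h import *
np.set_printoptions(precision=3,suppress=True)
st=read_state();print(st["ee_pos"],st["grip_width"])
s=wpic(); cv2.imwrite("pics/w2.png",s["img"])
for l in("shim","shim_tip","shim_heel"): print(l,[(np.array(r["at"]).round(3),round(r["score"],2)) for r in pinpoint(s,l)][:3])
```

```text
[ 0.454 -0.43   0.143] 0.022210014692992934
shim [(array([ 0.433, -0.587,  0.004]), 0.98), (array([ 0.483, -0.432,  0.128]), 0.57)]
shim_tip [(array([ 0.533, -0.436,  0.131]), 0.71), (array([ 0.403, -0.552, -0.004]), 0.68)]
shim_heel [(array([ 0.435, -0.431,  0.144]), 0.8), (array([ 0.459, -0.632,  0.015]), 0.69), (array([ 0.31 , -0.425,  0.011]), 0.61)]
```

View pics/w2.png

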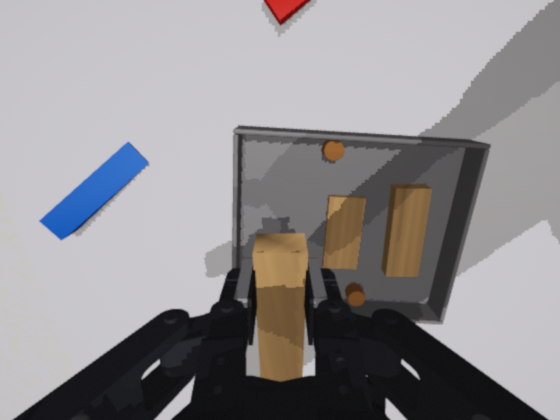

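Call:
{"method": "arm_command", "body": {"targets": [12,11,-1,0.1185,12,11,-1,0.1185,12,11,-1,0.1185,12,11,-1,0.1185,12,11,-1,0.1185,12,11,-1,0.1185,12,11,-1,0.1185,12,11,-1,0.1185,12,11,-1,0.1185,12,11,-1,0.1185,12,11,-1,0.1185,12,11,-1,0.1185,12,11,-1,0.1185,12,11,-1,0.1185,12,11,-1,0.1185,0,0,0,0,0,0,0,0]}}

```text
time_s: 8.32
ee_pos: [0.632, -0.262, 0.1197]
ee_rot: [[0.087, -0.996, -0.002], [-0.996, -0.087, 0.001], [-0.001, 0.002, -1.0]]
force: [-0.3, -0.6, -0.4]
grip_width: 0.0223
```

Run:
```python
from h import *
np.set_printoptions(precision=3,suppress=True)
st=read_state(); R=np.array(st["ee_rot"]); print(st["ee_pos"],np.degrees(np.arctan2(R[1,0],R[0,0])),st["grip_width"],st["joint_positions"])
for n in ("top","wrist","scene"):
    s=wpic() if n=="wrist" else snapshot(n)
    cv2.imwrite(f"pics/{n}3.png",s["img"])
    for l in("stage","stage_corner","lamp_bar","shim_tip","shim_heel","pot"): print(n,l,[(np.array(r["at"]).round(3),round(r["score"],2)) for r in pinpoint(s,l)][:3])
    r=regions_of(s,"stage")
    if r and n=="top":
        ys,xs=np.nonzero(r[0]["pixels"]); p=ray(s,np.c_[xs,ys],.03)[:,:2]*1000
        h=cv2.convexHull(p.astype(np.float32)); print(cv2.approxPolyDP(h,8,True).reshape(-1,2))
```

```text
[ 0.632 -0.262  0.12 ] -85.00708190315649 0.022279853675487904 [-0.515  0.538  0.155  1.191 -0.    -2.173]
top stage [(array([0.605, 0.08 , 0.013]), 0.73)]
top stage_corner [(array([ 0.617, -0.06 ,  0.008]), 0.77)]
top lamp_bar [(array([ 0.621, -0.102,  0.162]), 0.7), (array([ 0.488,  0.37 , -0.001]), 0.38), (array([ 0.561, -0.368,  0.005]), 0.21)]
top shim_tip [(array([ 0.402, -0.548,  0.001]), 0.73), (array([ 0.257, -0.335, -0.001]), 0.68), (array([0.486, 0.373, 0.001]), 0.24)]
top shim_heel [(array([ 0.454, -0.63 ,  0.012]), 0.66), (array([ 0.31 , -0.422,  0.011]), 0.66)]
top pot []
[[704.209 189.815]
 [579.477 177.252]
 [522.987  35.79 ]
 [567.61  -59.827]
 [662.443 -46.191]]
wrist stage []
wrist stage_corner []
wrist lamp_bar []
wrist shim_tip [(array([ 0.624, -0.182,  0.106]), 0.93)]
wrist shim_heel [(array([ 0.635, -0.282,  0.123]), 0.79)]
wrist pot [(array([ 0.517, -0.081, -0.004]), 0.57), (array([ 0.558, -0.37 ,  0.003]), 0.56)]
scene stage [(array([0.608, 0.083, 0.007]), 0.88)]
scene stage_corner [(array([ 0.616, -0.06 ,  0.009]), 0.89), (array([ 0.694, -0.367, -0.001]), 0.57)]
scene lamp_bar [(array([ 0.621, -0.102,  0.16 ]), 0.69)]
scene shim_tip [(array([ 0.628, -0.184,  0.108]), 0.65), (array([ 0.396, -0.545,  0.004]), 0.53), (array([ 0.259, -0.334, -0.001]), 0.44)]
scene shim_heel [(array([ 0.454, -0.631,  0.01 ]), 0.62), (array([ 0.311, -0.423,  0.011]), 0.5), (array([ 0.631, -0.282,  0.118]), 0.49)]
scene pot []
```

View pics/wrist3.png

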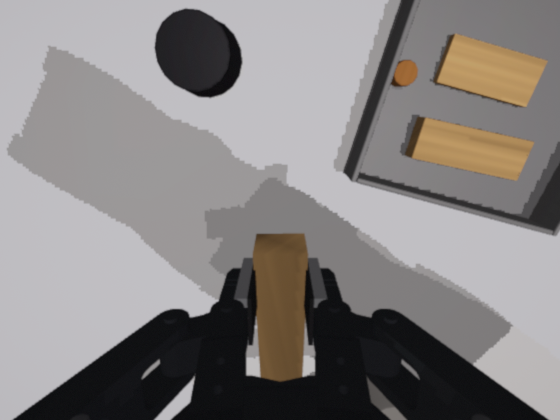

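Call:
{"method": "arm_command", "body": {"targets": [0,0,-15,0,0,0,-15,0,0,0,-15,0,0,0,-15,0,0,0,-15,0,0,0,-15,0,-1,13,0,0,-1,13,0,0,-1,13,0,0,-1,13,0,0,-1,13,0,0,-1,13,0,0,0,13,0,0,0,0,-7,0,0,0,-5,0,0,0,0,0]}}

```text
time_s: 10.85
ee_pos: [0.6257, -0.1716, 0.0179]
ee_rot: [[0.088, -0.996, -0.002], [-0.996, -0.088, 0.0], [-0.001, 0.002, -1.0]]
force: [0.5, 0.1, -0.5]
grip_width: 0.0223
```

Run:
```python
from h import *
np.set_printoptions(precision=3,suppress=True)
st=read_state(); print(st["ee_pos"],st["force"],st["grip_width"])
s=snapshot("scene")
for l in("lamp_bar","stage_corner","shim_tip","shim_heel"): print(l,[(np.array(r["at"]).round(3),round(r["score"],2)) for r in pinpoint(s,l)][:2])
c=s["img"][60:240,200:440]; c=cv2.convertScaleAbs(cv2.resize(c,None,fx=3.3,fy=3.3,interpolation=cv2.INTER_CUBIC),alpha=1.6,beta=20); cv2.imwrite("pics/sc4.png",c)
```

```text
[ 0.626 -0.172  0.018] [ 0.471  0.092 -0.533] 0.022349160916202593
lamp_bar [(array([ 0.619, -0.1  ,  0.161]), 0.97)]
stage_corner [(array([ 0.615, -0.054,  0.007]), 0.92), (array([ 0.496, -0.325,  0.005]), 0.6)]
shim_tip [(array([ 0.257, -0.334,  0.   ]), 0.72), (array([ 0.62 , -0.096,  0.004]), 0.68)]
shim_heel [(array([ 0.494, -0.326,  0.006]), 0.72), (array([ 0.311, -0.42 ,  0.008]), 0.69)]
```

View pics/sc4.png

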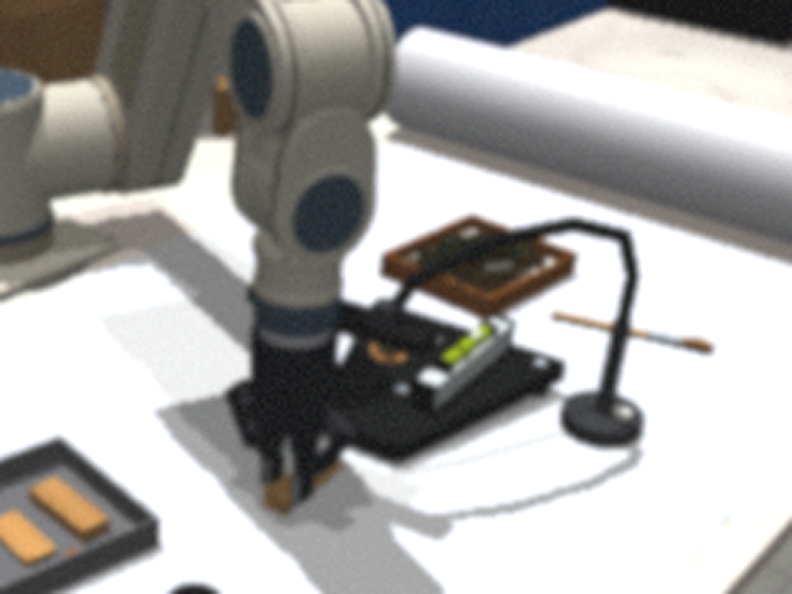

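Call:
{"method": "arm_command", "body": {"targets": [0,0,-2,0,0,0,0,0]}}

```text
time_s: 11.27
ee_pos: [0.6261, -0.1721, 0.017]
ee_rot: [[0.087, -0.996, -0.0], [-0.996, -0.087, 0.0], [-0.0, 0.0, -1.0]]
force: [-0.1, 0.4, -0.2]
grip_width: 0.0225
```

Call:
{"method": "arm_command", "body": {"targets": [0,0,0,0,0,0,0,0,0,0,0,0,0,0,10,0,0,0,15,0,0,0,15,0,0,-20,0,0,0,-30,0,0,0,-30,0,0,0,-20,0,0], "claw": 0.0}}

```text
time_s: 12.1
ee_pos: [0.6264, -0.2741, 0.0585]
ee_rot: [[0.087, -0.996, 0.001], [-0.996, -0.087, -0.001], [0.001, -0.001, -1.0]]
force: [0.3, 0.8, 0.5]
grip_width: 0.0428
```

Call:
{"method": "arm_command", "body": {"targets": [-11,-3.4,6,-0.1185,-11,-3.4,6,-0.1185,-11,-3.4,6,-0.1185,-11,-3.4,6,-0.1185,-11,-3.4,6,-0.1185,-11,-3.4,6,-0.1185,-11,-3.4,6,-0.1185,-11,-3.4,6,-0.1185,-11,-3.4,6,-0.1185,-11,-3.4,6,-0.1185,-11,-3.4,6,-0.1185,-11,-3.4,6,-0.1185,-11,-3.4,6,-0.1185,-11,-3.4,6,-0.1185,-11,-3.4,6,-0.1185,0,0,0,0,0,0,0,0]}}

```text
time_s: 13.52
ee_pos: [0.4613, -0.3231, 0.1483]
ee_rot: [[-0.993, 0.116, 0.001], [0.116, 0.993, -0.001], [-0.001, -0.001, -1.0]]
force: [-0.2, -0.4, 0.5]
grip_width: 0.0429
```

Run:
```python
from h import *
np.set_printoptions(precision=3,suppress=True)
st=read_state(); R=np.array(st["ee_rot"]); print(st["ee_pos"],np.degrees(np.arctan2(R[1,0],R[0,0])),st["grip_width"])
s=wpic(); print("thick",[np.array(r["at"]).round(3) for r in pinpoint(s,"packer_thick")],box(s,"packer_thick",.019))
for n in("top","scene"):
    s=snapshot(n); cv2.imwrite(f"pics/{n}5.png",s["img"])
    for l in("shim_tip","shim_heel","stage_corner","lamp_bar"): print(n,l,[(np.array(r["at"]).round(3),round(r["score"],2)) for r in pinpoint(s,l)][:3])
    print(box(s,"packer_thick",.019),[box(s,"shim",.01,i) for i in range(len(regions_of(s,"shim")))])
```

```text
[ 0.461 -0.323  0.148] 173.32448529217194 0.042852712115703455
thick [array([ 0.493, -0.329,  0.001])] (0.66, array([ 494.5, -324.4]), array([31.1, 87.6]), 82.2)
top shim_tip [(array([ 0.4  , -0.549, -0.002]), 0.88)]
top shim_heel [(array([ 0.455, -0.631,  0.013]), 0.79), (array([0.704, 0.356, 0.001]), 0.57), (array([ 0.63 , -0.195,  0.013]), 0.54)]
top stage_corner [(array([ 0.614, -0.058,  0.009]), 0.89)]
top lamp_bar [(array([ 0.62 , -0.104,  0.164]), 0.62)]
None [(0.62, array([ 425.2, -589.5]), array([ 28. , 105.2]), 32.5), (0.45, array([ 624.6, -162. ]), array([27.3, 60.8]), 4.5)]
scene shim_tip [(array([ 0.621, -0.14 , -0.002]), 0.6), (array([ 0.398, -0.546,  0.002]), 0.54), (array([ 0.618, -0.091,  0.   ]), 0.51)]
scene shim_heel [(array([ 0.626, -0.191,  0.014]), 0.6), (array([ 0.311, -0.42 ,  0.008]), 0.44)]
scene stage_corner [(array([ 0.616, -0.056,  0.003]), 0.56)]
scene lamp_bar [(array([ 0.622, -0.103,  0.159]), 0.59), (array([ 0.613, -0.055,  0.009]), 0.3)]
(0.51, array([ 504. , -327.5]), array([39.4, 98.1]), 82.5) [(0.8, array([ 433.5, -591.2]), array([ 39.1, 104.1]), 29.9), (0.47, array([ 291.9, -386.8]), array([ 38.7, 104.9]), 30.2), (0.46, array([ 625.8, -149.8]), array([ 35.5, 100.2]), 6.0)]
```

Call:
{"method": "arm_command", "body": {"targets": [0,1,-20,0,0,1,-20,0,0,0,-20,0,0,0,-20,0,0,0,-20,0,0,0,-15,0,0,0,-10,0,0,0,-5,0,0,0,0,0,0,0,0,0]}}

```text
time_s: 15.45
ee_pos: [0.4615, -0.321, 0.0177]
ee_rot: [[-0.993, 0.118, 0.0], [0.118, 0.993, -0.0], [-0.0, -0.0, -1.0]]
force: [0.7, 0.6, -0.0]
grip_width: 0.0424
```

Call:
{"method": "arm_command", "body": {"targets": [0,0,0,0,0,0,0,0,0,0,0,0,0,0,0,0,0,0,0,0,0,0,0,0], "claw": -1}}

```text
time_s: 15.95
ee_pos: [0.4618, -0.3213, 0.0186]
ee_rot: [[-0.993, 0.118, 0.002], [0.118, 0.993, -0.002], [-0.002, -0.001, -1.0]]
force: [-1.5, 0.6, 6.8]
grip_width: 0.028
```

Call:
{"method": "arm_command", "body": {"targets": [0,0,10,0,0,0,20,0,0,0,30,0,0,0,30,0,0,0,0,0]}}

```text
time_s: 16.37
ee_pos: [0.4631, -0.3225, 0.1137]
ee_rot: [[-0.993, 0.118, 0.006], [0.118, 0.993, -0.006], [-0.007, -0.005, -1.0]]
force: [0.6, -0.7, -0.0]
grip_width: 0.0277
```

Run:
```python
from h import *
np.set_printoptions(precision=3,suppress=True)
st=read_state();print(st["ee_pos"],st["grip_width"])
s=wpic(); cv2.imwrite("pics/w6.png",s["img"])
print([(np.array(r["at"]).round(3),round(r["score"],2)) for r in pinpoint(s,"packer_thick")],box(s,"packer_thick",st["ee_pos"][2]))
```

```text
[ 0.463 -0.323  0.114] 0.02765394540858088
[(array([ 0.492, -0.327,  0.095]), 0.57)] (0.64, array([ 487. , -325.9]), array([29.9, 75.8]), 84.4)
```

View pics/w6.png

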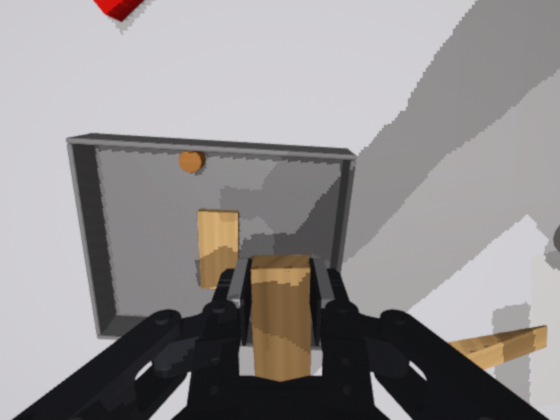

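Call:
{"method": "arm_command", "body": {"targets": [11.5,2.2,0,0.1185,11.5,2.2,0,0.1185,11.5,2.2,0,0.1185,11.5,2.2,0,0.1185,11.5,2.2,0,0.1185,11.5,2.2,0,0.1185,11.5,2.2,0,0.1185,11.5,2.2,0,0.1185,11.5,2.2,0,0.1185,11.5,2.2,0,0.1185,11.5,2.2,0,0.1185,11.5,2.2,0,0.1185,11.5,2.2,0,0.1185,11.5,2.2,0,0.1185,11.5,2.2,0,0.1185,0,0,0,0,0,0,0,0]}}

```text
time_s: 17.93
ee_pos: [0.6333, -0.2873, 0.1056]
ee_rot: [[0.085, -0.996, -0.002], [-0.996, -0.085, 0.001], [-0.001, 0.002, -1.0]]
force: [-0.3, 0.5, -0.4]
grip_width: 0.0278
```

Call:
{"method": "arm_command", "body": {"targets": [0,0,-20,0,0,0,-20,0,0,0,-20,0,0,0,-20,0,0,0,-10,0,0,0,-5,0,0,0,0,0,0,0,0,0]}}

```text
time_s: 18.6
ee_pos: [0.633, -0.2879, 0.0131]
ee_rot: [[0.085, -0.996, -0.0], [-0.996, -0.085, -0.0], [0.0, 0.0, -1.0]]
force: [-3.2, 1.1, 4.7]
grip_width: 0.0277
```

```bash
cat > look.py <<'E'
from h import *
import sys
np.set_printoptions(precision=4,suppress=True)
st=read_state(); R=np.array(st["ee_rot"]); print(st["ee_pos"],np.degrees(np.arctan2(R[1,0],R[0,0])).round(2),st["force"],st["time_s"])
for n in("top","scene"):
    s=snapshot(n); cv2.imwrite(f"pics/{n}_{sys.argv[1]}.png",s["img"])
    for l in("stage","stage_corner","level","lamp_bar","shim_tip","shim_heel","packer_thick"): print(n,l,[(np.array(r["at"]).round(3),round(r["score"],2)) for r in pinpoint(s,l) if np.array(r["at"])[0]>.5 and abs(np.array(r["at"])[1])<.3][:2])
    if n=="top": c=s["img"][110:220,170:320]
    else: c=s["img"][110:220,240:390]
    cv2.imwrite(f"pics/c{n}_{sys.argv[1]}.png",c)
a=[cv2.resize(cv2.imread(f"pics/c{n}_{sys.argv[1]}.png"),(750,550),interpolation=cv2.INTER_CUBIC) for n in("top","scene")]
a=[cv2.resize(x,(409,300)) for x in a]
cv2.imwrite(f"pics/both_{sys.argv[1]}.png",cv2.convertScaleAbs(np.vstack(a),alpha=1.6,beta=15))
E
python3 look.py 7
```

```text
[ 0.633  -0.2879  0.0131] -85.14 [-3.1923  1.0827  4.6727] 18.6
top stage [(array([0.603, 0.08 , 0.013]), 0.61)]
top stage_corner [(array([ 0.612, -0.06 ,  0.007]), 0.73), (array([0.601, 0.081, 0.011]), 0.49)]
top level [(array([0.637, 0.1  , 0.03 ]), 0.9)]
top lamp_bar [(array([ 0.622, -0.104,  0.163]), 0.64)]
top shim_tip []
top shim_heel [(array([0.638, 0.095, 0.034]), 0.41), (array([ 0.621, -0.105,  0.159]), 0.2)]
top packer_thick []
scene stage [(array([0.605, 0.087, 0.009]), 0.78)]
scene stage_corner [(array([ 0.615, -0.055,  0.009]), 0.73)]
scene level [(array([0.641, 0.093, 0.028]), 0.79)]
scene lamp_bar [(array([ 0.62 , -0.103,  0.158]), 0.6)]
scene shim_tip [(array([ 0.616, -0.092, -0.002]), 0.48), (array([ 0.626, -0.19 ,  0.011]), 0.25)]
scene shim_heel [(array([ 0.63 , -0.192,  0.01 ]), 0.55)]
scene packer_thick [(array([ 0.629, -0.255,  0.001]), 0.6), (array([ 0.623, -0.141, -0.   ]), 0.4)]
```

View pics/both_7.png

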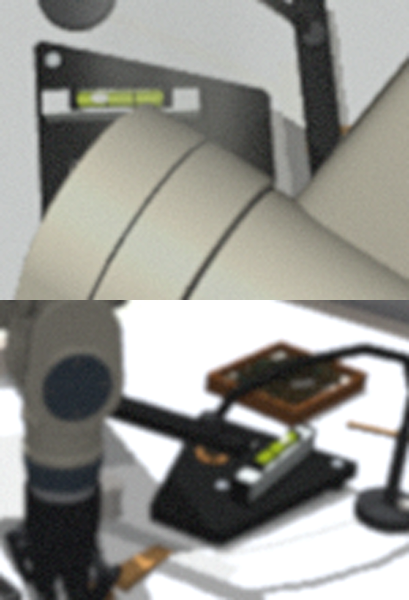

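Call:
{"method": "arm_command", "body": {"targets": [0,0,5,0,0,0,0,0,-1,8,0,0,0,8,0,0,-1,7,0,0,0,5,0,0,-1,5,0,0,0,5,0,0,-1,5,0,0,0,5,0,0,-1,5,0,0,0,5,0,0,0,0,0,0]}}

```text
time_s: 20.48
ee_pos: [0.6286, -0.2288, 0.0173]
ee_rot: [[0.088, -0.996, -0.0], [-0.996, -0.088, 0.0], [-0.0, 0.0, -1.0]]
force: [0.1, -0.3, -0.1]
grip_width: 0.0277
```

```bash
python3 look.py 8
```

```text
[ 0.6286 -0.2288  0.0173] -84.93 [ 0.0874 -0.2864 -0.0605] 20.4833
top stage [(array([0.604, 0.081, 0.008]), 0.62), (array([ 0.624, -0.108,  0.165]), 0.48)]
top stage_corner [(array([ 0.613, -0.06 ,  0.008]), 0.66)]
top level [(array([0.639, 0.097, 0.03 ]), 0.66), (array([ 0.62 , -0.106,  0.162]), 0.21)]
top lamp_bar [(array([ 0.622, -0.106,  0.164]), 0.94)]
top shim_tip []
top shim_heel []
top packer_thick []
scene stage [(array([0.609, 0.084, 0.009]), 0.81)]
scene stage_corner [(array([ 0.616, -0.057,  0.005]), 0.77)]
scene level [(array([0.642, 0.096, 0.033]), 0.57), (array([0.605, 0.035, 0.   ]), 0.26)]
scene lamp_bar [(array([ 0.622, -0.101,  0.159]), 0.71)]
scene shim_tip [(array([ 0.617, -0.054,  0.003]), 0.48)]
scene shim_heel [(array([ 0.624, -0.151,  0.012]), 0.68)]
scene packer_thick [(array([ 0.625, -0.198,  0.005]), 0.64)]
```

Call:
{"method": "arm_command", "body": {"targets": [0,5,0,0,-1,5,0,0,0,5,0,0,-1,5,0,0,0,5,0,0,-1,5,0,0,0,5,0,0,0,5,0,0,0,0,0,0,0,0,0,0]}}

```text
time_s: 22.12
ee_pos: [0.6263, -0.191, 0.0179]
ee_rot: [[0.087, -0.996, 0.001], [-0.996, -0.087, -0.003], [0.004, -0.001, -1.0]]
force: [1.0, -8.2, -0.9]
grip_width: 0.0281
```

```bash
python3 look.py 9
```

```text
[ 0.6263 -0.191   0.0179] -85.0 [ 1.0048 -8.1933 -0.9455] 22.1167
top stage []
top stage_corner [(array([ 0.616, -0.058,  0.012]), 0.93)]
top level [(array([0.638, 0.1  , 0.033]), 0.64)]
top lamp_bar []
top shim_tip []
top shim_heel []
top packer_thick []
scene stage [(array([0.606, 0.084, 0.011]), 0.91), (array([ 0.622, -0.116,  0.011]), 0.35)]
scene stage_corner [(array([ 0.617, -0.056,  0.012]), 0.74)]
scene level [(array([ 0.615, -0.06 , -0.004]), 0.72)]
scene lamp_bar [(array([ 0.623, -0.1  ,  0.16 ]), 0.77)]
scene shim_tip [(array([ 0.615, -0.016, -0.002]), 0.5)]
scene shim_heel [(array([ 0.62 , -0.114,  0.013]), 0.48)]
scene packer_thick [(array([ 0.623, -0.159,  0.004]), 0.55)]
```

View pics/both_9.png

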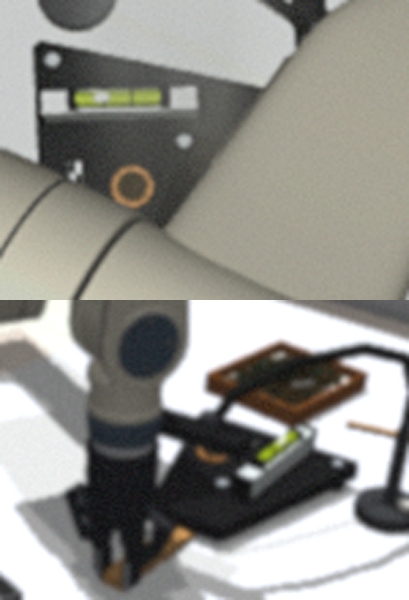

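```bash
cat > bub.py <<'E'
import cv2,numpy as np,sys
def bub(im):
    c=im[125:165,170:260].astype(float)
    sat=c[:,:,1]-c[:,:,0]   # green minus blue: high on vial liquid
    r=int(np.argmax((sat>25).sum(1))); p=c[r-1:r+2].mean(0)
    return r+125,p
if __name__=="__main__":
    for f in sys.argv[1:]:
        r,p=bub(cv2.imread(f)); print(f,r); print("B",p[20:70,0].astype(int)); print("G",p[20:70,1].astype(int))
E
python3 bub.py pics/top0.png pics/top5.png pics/top_9.png
```

```text
pics/top0.png 146
B [120 120 120 121 106  64  26  15  28  36  39  38  43  67  92 102 105 102
  95  72  52  45  46  47  47  47  49  48  43  43  46  49  47  47  48  47
  48  48  46  43  40  38  50  82 109 113 112 111 111 111]
G [120 121 121 121 106  64  24  27  70  99 106 104 104 106 109 111 113 111
 107  98 100 101 100 100  99  99 101  99  85  78  94 100  99  99 100  98
  99  98  93  74  47  38  50  83 109 114 112 112 111 112]
pics/top5.png 147
B [117 119 117 119 103  63  23  16  23  33  37  36  40  51  70  80  82  79
  73  56  45  45  43  45  47  46  47  47  45  42  46  45  46  45  47  47
  47  48  47  43  39  40  50  80 108 110 109 109 108 109]
G [119 118 118 119 104  63  22  24  58  89  97  96  95  94  97 100  99  97
  89  82  89  93  90  90  92  90  90  89  79  72  87  88  91  89  89  90
  89  89  84  66  43  39  51  82 109 110 109 109 110 109]
pics/top_9.png 144
B [105 104 107  99  75  32  13  24  32  37  40  43  46  56  75  94 101  99
  98  87  65  52  51  51  51  51  50  46  43  45  48  47  48  47  46  47
  45  45  43  39  38  47  77 106 110 109 107 108 110 110]
G [106 106 108  99  75  31  17  48  75  84  86  87  88  91  98 104 108 106
 104  99  91  90  92  92  92  92  91  82  74  86  93  92  93  92  93  93
  94  92  79  49  38  47  79 107 112 111 110 109 111 111]
```

Call:
{"method": "arm_command", "body": {"targets": [-1,4,0,0,0,4,0,0,0,4,0,0,0,0,0,0,0,0,0,0,0,0,0,0,0,0,0,0,0,0,0,0,0,0,0,0]}}

```text
time_s: 23.67
ee_pos: [0.6253, -0.1793, 0.0178]
ee_rot: [[0.087, -0.996, 0.001], [-0.996, -0.087, -0.004], [0.004, -0.001, -1.0]]
force: [1.4, -8.1, -1.6]
grip_width: 0.0277
```

```bash
python3 look.py 10 | grep -E "corner|heel|shim_tip|bar|^\["; python3 bub.py pics/top_10.png; python3 -c "
from h import *
s=snapshot('top'); print(proj(s,[[.638,.05,.075],[.638,.15,.075]]))"
```

```text
[ 0.6253 -0.1793  0.0178] -85.02 [ 1.4215 -8.064  -1.5984] 23.6667
top stage_corner []
top lamp_bar []
top shim_tip []
top shim_heel []
scene stage_corner [(array([ 0.615, -0.058,  0.016]), 0.64)]
scene lamp_bar [(array([ 0.621, -0.101,  0.16 ]), 0.66)]
scene shim_tip []
scene shim_heel [(array([ 0.623, -0.106,  0.01 ]), 0.58)]
pics/top_10.png 146
B [118 118 118 104  63  23  15  27  35  36  36  38  38  38  39  40  39  54
  77  94  95  93  87  73  52  45  46  43  40  44  44  44  44  47  45  46
  45  43  40  37  36  47  79 107 111 109 109 108 108 109]
G [119 119 119 105  63  22  32  70  99 102 102 101 101 100 100 100  94  87
  90 103 105 104 101  96  94  95  95  84  75  91  96  94  94  95  95  95
  95  87  66  43  36  49  81 108 113 110 110 109 110 111]
[[229.7550235  145.84846733]
 [192.8162911  145.0607641 ]]
```

Call:
{"method": "arm_command", "body": {"targets": [-1,3,0,0,0,3,0,0,0,3,0,0,0,2,0,0,0,0,0,0,0,0,0,0,0,0,0,0,0,0,0,0,0,0,0,0,0,0,0,0]}}

```text
time_s: 25.35
ee_pos: [0.6244, -0.1688, 0.0179]
ee_rot: [[0.086, -0.996, 0.002], [-0.996, -0.086, -0.004], [0.005, -0.001, -1.0]]
force: [1.4, -11.5, -0.7]
grip_width: 0.0281
```

```bash
python3 look.py 11 | grep -E "corner|heel|shim_tip|bar|^\["; python3 bub.py pics/top_11.png
```

```text
[ 0.6244 -0.1688  0.0179] -85.04 [  1.3948 -11.4535  -0.6575] 25.35
top stage_corner []
top lamp_bar []
top shim_tip [(array([0.608, 0.03 , 0.007]), 0.24)]
top shim_heel []
scene stage_corner [(array([ 0.616, -0.053,  0.019]), 0.56)]
scene lamp_bar [(array([ 0.62 , -0.104,  0.157]), 0.68), (array([ 0.621, -0.092,  0.012]), 0.47)]
scene shim_tip [(array([0.641, 0.095, 0.03 ]), 0.52)]
scene shim_heel [(array([ 0.622, -0.091,  0.015]), 0.39)]
pics/top_11.png 147
B [117 117 118 100  53  17  15  26  33  36  36  36  36  38  38  39  38  36
  43  57  68  70  69  68  63  52  47  42  45  46  46  49  48  48  49  49
  49  46  43  40  39  57  86 109 111 109 109 108 107 109]
G [117 118 118 101  52  16  36  71  93  96  94  92  92  93  92  90  81  69
  79  88  90  90  89  89  88  85  83  72  73  82  85  87  86  85  86  86
  85  75  54  42  41  59  88 110 112 110 110 109 110 110]
```

Call:
{"method": "arm_command", "body": {"targets": [0,-3,0,0,0,-4,0,0,1,-6,0,0,1,-12,0,0,1,-15,0,0,1,-20,0,0,2,-20,0,0,2,-20,0,0,1,-15,0,0,0,0,0,0,0,0,0,0]}}

```text
time_s: 27.07
ee_pos: [0.6323, -0.2832, 0.0168]
ee_rot: [[0.086, -0.996, -0.0], [-0.996, -0.086, 0.0], [-0.0, 0.0, -1.0]]
force: [0.2, 0.3, -0.2]
grip_width: 0.028
```

```bash
python3 look.py 12 | grep -E "stage|level|heel|shim_tip|bar|^\["; python3 bub.py pics/top_12.png
```

```text
[ 0.6323 -0.2832  0.0168] -85.07 [ 0.1928  0.313  -0.1789] 27.0667
top stage [(array([0.605, 0.08 , 0.015]), 0.79)]
top stage_corner [(array([ 0.616, -0.057,  0.018]), 0.66)]
top level [(array([0.64 , 0.098, 0.036]), 0.78)]
top lamp_bar [(array([ 0.621, -0.105,  0.164]), 0.82)]
top shim_tip []
top shim_heel [(array([ 0.619, -0.094,  0.007]), 0.59)]
scene stage [(array([0.606, 0.085, 0.014]), 0.76)]
scene stage_corner [(array([ 0.614, -0.056,  0.016]), 0.72)]
scene level [(array([0.638, 0.096, 0.03 ]), 0.76), (array([ 0.626, -0.248,  0.006]), 0.33)]
scene lamp_bar [(array([ 0.621, -0.102,  0.16 ]), 0.87)]
scene shim_tip []
scene shim_heel [(array([ 0.62 , -0.092,  0.011]), 0.41)]
pics/top_12.png 146
B [117 117 116  99  48  14  20  27  36  37  36  36  37  40  40  40  37  38
  51  72  88  92  89  87  78  61  48  44  45  47  47  49  48  48  46  48
  47  44  42  39  39  55  84 107 110 109 108 109 108 108]
G [117 117 117  99  47  16  45  79 100 102 101  99  99  99 100  98  86  76
  89  99 103 103 101 101  98  94  89  78  81  93  96  97  95  95  94  95
  94  83  57  40  40  58  87 109 112 111 109 110 110 109]
```

View pics/both_12.png

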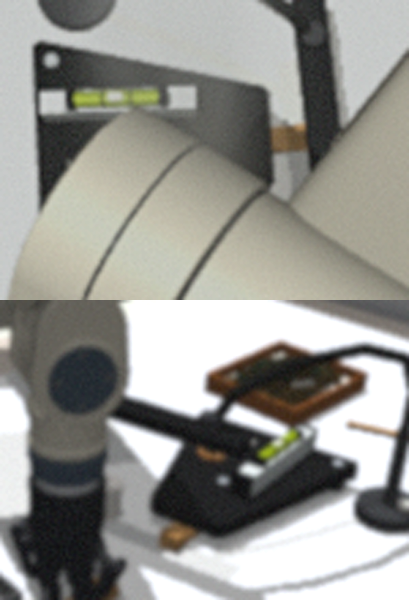

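Call:
{"method": "arm_command", "body": {"targets": [0,0,-2,0,0,0,0,0,0,0,0,0]}}

```text
time_s: 28.12
ee_pos: [0.6326, -0.2818, 0.015]
ee_rot: [[0.088, -0.996, -0.0], [-0.996, -0.088, 0.0], [-0.0, 0.0, -1.0]]
force: [0.3, -0.9, 0.0]
grip_width: 0.0282
```

Call:
{"method": "arm_command", "body": {"targets": [0,0,0,0,0,0,0,0,0,0,0,0,0,0,0,0,0,0,10,0,0,0,15,0,0,0,25,0,0,0,25,0,-5,-5,25,0,-20,-20,20,0,-20,-20,20,0,-20,-20,10,0,-20,-20,0,0,0,0,0,0,0,0,0,0,0,0,0,0,0,0,0,0], "claw": 0.1}}

```text
time_s: 29.53
ee_pos: [0.5483, -0.3661, 0.1653]
ee_rot: [[0.089, -0.996, 0.0], [-0.996, -0.089, 0.0], [-0.0, -0.0, -1.0]]
force: [0.5, -0.1, 0.4]
grip_width: 0.0472
```

```bash
python3 look.py 13 | grep -E "stage|level|heel|shim_tip|packer|^\["; python3 bub.py pics/top_13.png; python3 -c "
from h import *
s=snapshot('top')
for l in('pot','loupe','brush'): print(l,[(np.round(r['at'],3),round(r['score'],2)) for r in pinpoint(s,l)][:2])"
```

```text
[ 0.5483 -0.3661  0.1653] -84.91 [ 0.5307 -0.0762  0.4457] 29.5333
top stage [(array([0.603, 0.082, 0.015]), 0.76), (array([ 0.62 , -0.092,  0.011]), 0.27)]
top stage_corner [(array([ 0.613, -0.06 ,  0.015]), 0.78), (array([ 0.617, -0.041, -0.002]), 0.56)]
top level [(array([0.64 , 0.099, 0.037]), 0.67), (array([ 0.622, -0.106,  0.164]), 0.31)]
top shim_tip []
top shim_heel [(array([ 0.621, -0.093,  0.01 ]), 0.64), (array([ 0.517, -0.081,  0.003]), 0.37)]
top packer_thick [(array([ 0.629, -0.248,  0.003]), 0.86)]
scene stage [(array([0.603, 0.082, 0.014]), 0.75)]
scene stage_corner [(array([ 0.617, -0.056,  0.018]), 0.96)]
scene level [(array([0.641, 0.096, 0.03 ]), 0.9)]
scene shim_tip []
scene shim_heel [(array([ 0.62 , -0.093,  0.012]), 0.42)]
scene packer_thick [(array([ 0.628, -0.248,  0.002]), 0.85)]
pics/top_13.png 147
B [117 119 119 100  53  15  15  27  33  37  37  36  37  39  39  41  39  37
  43  56  68  70  70  68  64  52  47  45  44  48  47  51  50  49  49  48
  49  47  42  40  40  55  87 109 111 110 109 110 108 109]
G [118 120 120 101  52  18  35  72  93  97  96  94  92  95  93  92  82  71
  80  88  90  90  89  90  90  85  84  73  73  85  86  89  87  87  87  86
  86  76  52  41  42  57  88 110 111 111 110 110 109 111]
pot [(array([ 0.517, -0.083, -0.002]), 0.47)]
loupe [(array([ 0.688, -0.365, -0.002]), 0.57), (array([ 0.516, -0.081,  0.002]), 0.57)]
brush [(array([0.706, 0.356, 0.003]), 0.74)]
```

Everything is at rest, the bubble is centred to about 1 mm, and the side objects have not moved, so I'm handing the job in.

```bash
python3 -c "
from station import *
print(job_done())"
```

```text
the job is handed in; nothing more can be done
None
```

The shim is under the stage's low corner and the stage now reads level. The job was handed in at about 30 s of the 67 s allowed.

- **How it was done:** I took the shim out of the tray, laid it in front of the low corner and pushed it in thin end first. The moves could not tilt the hand, and an upright one does not fit under the lamp. So I held the thick packer and used it as a push stick.
- **Bubble:** in the top camera it stands about 1 mm (0.002 rad) from midway between the lines. That held after the push was released and after the hand had withdrawn.
- **Shim:** its heel is at (0.62, -0.093) m, which puts the thin end about 65 mm under the edge. The stage corner now stands about 16 mm high. The push force read 8 to 11 N.
- **Other things:** the stage, level, pot, loupe and brush are where they started, within the networks' few millimetres. I saw no contact with the lamp, and the hand is clear of everything.
- **What I could not check:** the shim's bearing force on the stage was not measured directly. The thin end was hidden under the stage, so its depth comes from the heel's position.
- **Disagreement on the way:** one bubble reading during the push gave a larger tilt than the shim's depth suggested. It agreed once the bubble had settled.
- **Left out of place:** the thick packer was not returned to the tray. It lies on the bench at about (0.63, -0.25) m.

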